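# Clear the offcuts into the scrap bin

## Robot

A 6-joint arm with a two-finger parallel gripper is mounted at the origin on the work surface. World frame = base frame: x ahead of the robot, y to its left, z up, the work surface at z = 0. Lengths are in m, angles in degrees, forces in N, time in s.
With the tool pointing down it reaches from about 0.4 to 0.825 m from the base axis. Payload 7 kg.
Tool frame: the origin (TCP) lies midway between the tips of the shut fingers; the grasp point (between the pads) lies 19 mm behind it; z points along the fingers, y is the line along which they close (so a half turn about z gives the same grasp; the last joint's range is limited). The gripper opens to 88 mm and grips with 3 to 60 N. Pads are 19 mm wide; open, the fingers measure 130 mm over their backs; the gripper's body (78 mm by 193 mm) begins 47 mm behind the grasp point.
Start: joints at [-51.79, 20.546, 0.682, 0, -70.136, -16.507], TCP at [0.25, -0.627, 0.2] pointing down, gripper open.
Joint ranges: [-176.03, 176.03], [-82.01, 121.73], [-58.28, 71.71], [-173.87, 95.51], [-174.79, -0.11], [-173.66, 173.66]. Speed limits (degrees/s): [136.94, 136.94, 172.46, 180, 180, 180].

## Interface

Orientations are given as a 3x3 rotation matrix whose columns are the frame's x, y, z axes.
In Python, from rig import robot gives the robot as it stands. Calls block until the motion is done:
- robot.goto(position, orientation): joint-space move of the TCP to a pose.
- robot.servo_line(position, ori=None, speed=0.15): straight line of the TCP; ori=None keeps the orientation; speed is the mean speed in m/s.
- robot.movej(angles): joint-space move.
- robot.move_gripper(opening): opening from 0.0 (shut) to 1.0 (fully open); the grip force is fixed at half the most; returns when the fingers have stopped.
- robot.dwell(seconds).
- robot.ik(position, orientation): joint angles nearest the present ones, or None.
- robot.grab_frame(name): name is "scene" or "top"; returns (picture, depth): 480x640x3 uint8, red, green, blue; 480x640 float32, m along the optical axis (not along the pixel's ray), 0 where there is no reading.
- robot.camera_info(name): a dict with "vfov" (degrees; the focal length in pixels is half the picture's height over the tangent of half this angle, whatever the lens; pixels are square), "cx", "cy" (the principal point, pixels), "k1" (the pictures are not rectified: a ray, as slopes to the right and down, at radius r is drawn at 1 + k1 r^2 times it, then the intrinsics apply), "view" (4x4, takes a point from world to camera coordinates). Camera axes: x right, y down, z forward; pixel columns grow to the right and rows downward; lengths in m; the calibration is good to about 2 mm. A picture is of the moment at which its call begins. camera_info takes no time and is no camera call.
A pose or a line that the arm cannot do raises robot.Unreachable and nothing moves.
- robot.job_done(): hands the job in; it is judged then, once.
Readings, each from a call of its own:
- robot.read_t(): time.
- robot.read_qpos(): joint angles.
- robot.read_qvel(): joint speeds.
- robot.read_effort(): joint torques, N m.
- robot.read_position(): TCP position.
- robot.read_tcp_rot(): TCP orientation.
- robot.read_force(): force on the tool from outside, world axes, zero at the start.
- robot.read_ft_torque(): the same for the moment, N m.
- robot.read_grip_width(): opening from 0.0 (shut) to 1.0 (fully open).
- robot.read_finger_force(): force on a finger pad.
Only numpy, scipy, OpenCV 4.12 (cv2) and the standard library are available. Lean on these libraries where they do the work, as an engineer would, in place of code of your own. Each camera call takes 0.05 s, during which the arm holds its last target. There are 200 camera calls.

## Task

Clear the offcuts away: with the scraper block, sweep the two loose ones off the raised plate into the tray standing against it, and stand the scraper upright back on the plate. Then carry the tray by its grip block and tip all five offcuts into the scrap bin, and put the empty tray back level where it stood. Do not touch the offcuts with the fingers, and leave the glue bottle, mug and tin where they are.

Things in the scene. Friction and masses are not known exactly. Their poses are not given: they have to be found in the camera images.
- tray_mid (a point): centre of a light sheet-steel tray (0.3 kg empty), 20 mm above its underside: 200 mm long (y), 168 mm wide (x), walls 40 mm high, 4 mm sheet. x across, y towards its open mouth, z up. The mouth end (100 mm in +y) has no wall or lip; the other end is closed and carries the grip block. It starts on the bench, mouth 4 mm from the plate's edge.
- tray_grip (a point): middle of the tray's upright wooden grip block, on the outside of the closed end: 90 mm wide (x), 24 mm thick (y), from 20 to 95 mm above the tray's underside. This point is 75 mm above the underside, 112 mm from the tray's centre in -y, so 212 mm from the mouth edge. Axes as the tray's. The offcuts start to slide on its floor at a slope of 25 to 35 degrees.
- scraper_grip (a point): the scraper block, dark wood, 0.2 kg: base 170 mm long (x) x 44 mm (y) x 30 mm high, with an upright rib 100 mm (x) x 22 mm (y) on top, up to 80 mm. This point is in the middle of the rib, 58 mm above the underside; z up. It starts standing on the plate near the edge away from the tray.
- plate: raised work plate, fixed: 200 mm (x) x 220 mm (y), flat top 45 mm above the bench. Origin at bench level under its centre; z up. The tray stands against its -y edge.
- bin_mouth (a point): centre of the open top of the fixed scrap bin, 110 mm above the bench: a painted sheet-steel box 240 mm (x) x 220 mm (y) outside, walls 5 mm, open top; axes along its sides, z up
- glue: white glue bottle, 60 mm across, 160 mm tall, loose bystander; origin at the centre of its foot
- mug: white mug, 80 mm across, 90 mm tall, loose bystander; origin at the centre of its foot
- tin: plain steel tin, 68 mm across, 90 mm tall, loose bystander; origin at the centre of its foot
- offcut1: pine offcut 38 x 62 x 26 mm (x, y, z; long along y), 25 to 50 g,  origin at the centre of its underside. Starts lying in the closed half of the tray.
- offcut2: pine offcut 36 x 66 x 28 mm (x, y, z; long along y), 25 to 50 g, one long top edge rebated;  origin at the centre of its underside. Starts lying in the closed half of the tray.
- offcut3: pine offcut 38 x 60 x 26 mm (x, y, z; long along y), 25 to 50 g,  origin at the centre of its underside. Starts lying in the closed half of the tray.
- offcut4: pine offcut 36 x 64 x 26 mm (x, y, z; long along y), 25 to 50 g,  origin at the centre of its underside. Starts loose on the plate.
- offcut5: pine offcut 36 x 60 x 28 mm (x, y, z; long along y), 25 to 50 g, one long top edge rebated;  origin at the centre of its underside. Starts loose on the plate.

How it is judged (in metres and radians):
On the way, in this order (a step that is already met when the one before it is completed fails the run):
1. both loose offcuts are swept into the tray, which still stands level on the bench (y of offcut4 in the frame of tray_mid between -0.1 and 0.09 m and x of offcut4 in the frame of tray_mid between -0.084 and 0.084 m and z of offcut4 in the frame of tray_mid between -0.03 and 0.03 m and y of offcut5 in the frame of tray_mid between -0.1 and 0.09 m and x of offcut5 in the frame of tray_mid between -0.084 and 0.084 m and z of offcut5 in the frame of tray_mid between -0.03 and 0.03 m and height (world z) of tray_mid below 0.025 m and angle between tray_mid's own z axis and vertical below 0.06 rad), for 0.2 s.
2. all five offcuts are in the scrap bin (z of each of offcut1, offcut2, offcut3, offcut4, offcut5 in the frame of bin_mouth below -0.01 m and x of offcut1 in the frame of bin_mouth between -0.12 and 0.12 m and y of offcut1 in the frame of bin_mouth between -0.11 and 0.11 m and x of offcut2 in the frame of bin_mouth between -0.12 and 0.12 m and y of offcut2 in the frame of bin_mouth between -0.11 and 0.11 m and x of offcut3 in the frame of bin_mouth between -0.12 and 0.12 m and y of offcut3 in the frame of bin_mouth between -0.11 and 0.11 m and x of offcut4 in the frame of bin_mouth between -0.12 and 0.12 m and y of offcut4 in the frame of bin_mouth between -0.11 and 0.11 m and x of offcut5 in the frame of bin_mouth between -0.12 and 0.12 m and y of offcut5 in the frame of bin_mouth between -0.11 and 0.11 m), for 0.2 s.
At the end, for the whole second after the job is handed in: All five offcuts lie inside the bin, below its rim; the tray stands level on the bench its centre within 60 mm of where it started, within 0.3 rad of square to the plate, with the grip away from the plate; the scraper stands upright with its centre over the plate (all of step 2 and distance of tray_mid from where it was at the start of the episode below 0.06 m and angle between each of tray_mid, scraper_grip's own z axis and vertical below 0.06 rad and angle between the y axis of tray_mid and the y axis of plate, either way round below 0.3 rad and y of tray_grip in the frame of plate below -0.22 m and z of tray_mid in the frame of plate below 0.025 m and z of scraper_grip in the frame of plate between 0.098 and 0.108 m and x of scraper_grip in the frame of plate between -0.1 and 0.1 m and y of scraper_grip in the frame of plate between -0.11 and 0.11 m); the robot touches nothing.
It fails at once if the fingers touch an offcut (contact force between the fingers and offcut1 above 0.5 N or contact force between the fingers and offcut2 above 0.5 N or contact force between the fingers and offcut3 above 0.5 N or contact force between the fingers and offcut4 above 0.5 N or contact force between the fingers and offcut5 above 0.5 N).
It fails at once if the glue bottle, mug or tin is shifted by more than 30 mm (distance of any of glue, mug, tin from where it was at the start of the episode above 0.03 m).
It also fails if it takes over 64 s, if anything falls off the work surface, if the arm or the gripper's body presses on something with over 40 N, if the wrist force passes 120 N, or if a joint passes its speed limit or range.

## Working session

There is one attempt and no reset: what is moved stays moved. The work goes in short steps, each a Python script; the robot and the scene stay as the last script left them, time stands still between calls to the robot, and variables do not carry over. Pictures are saved under pics/ and viewed, at most 10 in all, crops included, and the job is handed in when it is done.

```bash
ls; mkdir -p pics; python3 - <<'E'
from rig import robot
import cv2,numpy as np
for n in("top","scene"):
    p,d=robot.grab_frame(n);cv2.imwrite(f"pics/{n}0.png",p[...,::-1]);np.save(f"{n}0.npy",d);i=robot.camera_info(n);print(n,i)
print(robot.read_t())
E
```

```text
pics
top {'vfov': 57.81438850495589, 'cx': 315.49668437382235, 'cy': 243.24717437744624, 'k1': -0.004561225909833626, 'view': array([[ 6.31315875e-04, -9.99987062e-01,  5.04754632e-03,
         2.19549806e-02],
       [-9.95905825e-01, -1.08499452e-03, -9.03903190e-02,
         5.93140808e-01],
       [ 9.03946261e-02, -4.96981594e-03, -9.95893625e-01,
         8.20175455e-01],
       [ 0.00000000e+00,  0.00000000e+00,  0.00000000e+00,
         1.00000000e+00]])}
scene {'vfov': 46.3232164400453, 'cx': 327.7547079299095, 'cy': 233.92928064054686, 'k1': -0.07226718215673879, 'view': array([[-0.85912189,  0.5116846 ,  0.00940487,  0.51772536],
       [ 0.363575  ,  0.62317203, -0.69243761, -0.1616283 ],
       [-0.36017051, -0.59146893, -0.72141646,  1.55413721],
       [ 0.        ,  0.        ,  0.        ,  1.        ]])}
0.1
```

View pics/top0.png

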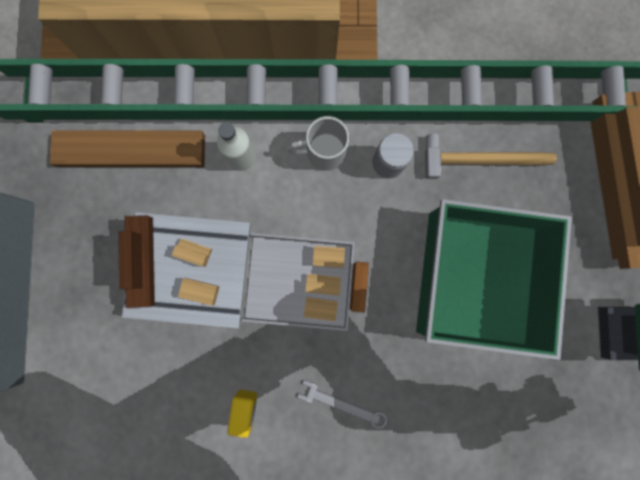

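View pics/scene0.png

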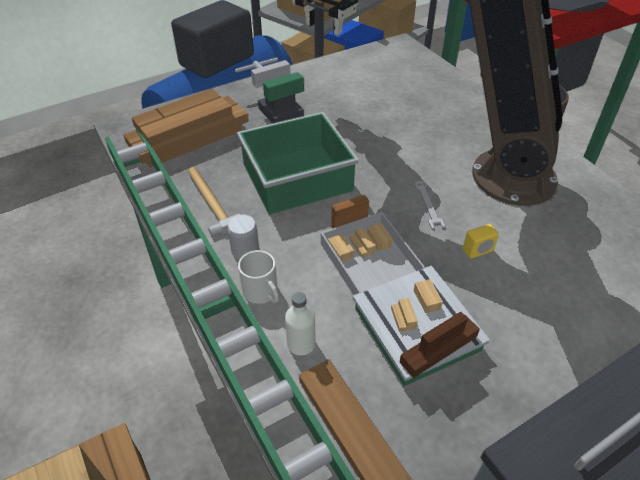

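The top view shows the plate at (185,270), with the scraper at (138,262), the loose offcuts at (190,252) and (197,292), and dark stripes at rows 232 and 306. The tray is at (300,282) with its grip block at (360,287), and the bin is at (500,280). The bystanders are along row 145. Next I'll measure these in world coordinates.

```bash
cat > h.py <<'E'
from rig import robot
import numpy as np, cv2
def rays(n,uv):
    i=robot.camera_info(n);f=240/np.tan(np.radians(i["vfov"]/2))
    K=np.array([[f,0,i["cx"]],[0,f,i["cy"]],[0,0,1]])
    uv=np.asarray(uv,float).reshape(-1,1,2)
    s=cv2.undistortPoints(uv,K,np.array([i["k1"],0,0,0]))[:,0]
    return np.c_[s,np.ones(len(s))],i["view"]
def onplane(n,uv,z):
    r,V=rays(n,uv);R=V[:3,:3];c=-R.T@V[:3,3];d=r@R
    return c+d*((z-c[2])/d[:,2])[:,None]
def cloud(n,d):
    v,u=np.mgrid[:480,:640]
    r,V=rays(n,np.c_[u.ravel(),v.ravel()])
    P=(r*d.reshape(-1,1)-V[:3,3])@V[:3,:3]
    P[d.ravel()<=0]=np.nan
    return P.reshape(480,640,3)
def rect(P,m):
    q=P[m][:,:2].astype(np.float32);(c,s,a)=cv2.minAreaRect(q*1000)
    return np.round(c,1),np.round(s,1),round(a,1),len(q)
E
python3 - <<'E'
from h import *
P=cloud("top",np.load("top0.npy"));img=cv2.imread("pics/top0.png")
z=P[...,2]
def box(u0,v0,u1,v1,a,b):
    m=np.zeros((480,640),bool);m[v0:v1,u0:u1]=1
    m&=(z>a)&(z<b);n,l,s,_=cv2.connectedComponentsWithStats(m.astype(np.uint8));return l==1+s[1:,4].argmax()
for k,a in dict(plate=(110,205,255,335,.035,.055),rib=(100,205,160,320,.112,.135),scbase=(100,205,160,320,.062,.09),tray=(240,225,356,335,.03,.05),grip=(345,250,375,320,.08,.105),
  bin=(420,195,580,365,.098,.12),glue=(210,115,255,175,.01,.2),mug=(295,110,355,175,.07,.1),tin=(370,130,418,180,.075,.1),o4=(165,235,215,268,.062,.085),o5=(170,275,222,308,.062,.085)).items():
    m=box(*a);print(k,rect(P,m),np.round(np.nanmedian(z[m]),3))
print("bench",np.nanmedian(z[400:470,440:600]))
print("col190 rows222-330",[(r,round(float(z[r,218])*1000),round(float(P[r,218,0])*1000)) for r in range(210,332,3)])
print("trayrow",[(c,round(float(z[275,c])*1000)) for c in range(235,372,4)])
hsv=cv2.cvtColor(img,cv2.COLOR_BGR2HSV);w=cv2.inRange(hsv,(10,70,60),(28,255,255))
cs,_=cv2.findContours(w[:,:],0,2)
for c in cs:
    x,y,ww,hh=cv2.boundingRect(c)
    if cv2.contourArea(c)>150 and 160<x<350 and 230<y<330:
        h=.045+.027 if x<240 else .004+.027
        q=onplane("top",c[:,0],h)[:,:2].astype(np.float32)*1000;print((x,y,ww,hh),cv2.minAreaRect(q))
E
```

```text
plate (array([541.4, 268. ]), array([221.4, 200.6]), 84.7, 8781) 0.044
rib (array([555.9, 350.5]), array([100. ,  23.7]), 3.7, 877) 0.124
scbase (array([555.9, 350.5]), array([170.1,  46.5]), 3.3, 1611) 0.074
tray (array([519.3,  54.7]), array([199.9, 168.4]), 84.9, 765) 0.039
grip (array([509.4, -56.4]), array([24.4, 89.8]), 84.8, 708) 0.094
bin (array([ 524.6, -300.8]), array([235.1, 252.8]), 82.4, 4180) 0.108
glue (array([769.3, 172.7]), array([54.2, 59.2]), 29.7, 1302) 0.106
mug (array([786.4,   6.3]), array([90.7, 79.3]), 61.3, 576) 0.086
tin (array([ 759.6, -125.3]), array([63.7, 63.1]), 3.4, 996) 0.088
o4 (array([566.5, 255.9]), array([60.5, 21.6]), 70.9, 403) 0.072
o5 (array([500.4, 239.8]), array([65.1, 36.2]), 75.9, 721) 0.07
bench -0.0012587113515702616
col190 rows222-330 [(210, -1, 663), (213, -1, 657), (216, 0, 651), (219, 1, 644), (222, 43, 632), (225, 45, 626), (228, 44, 621), (231, 44, 615), (234, 43, 609), (237, 45, 603), (240, 44, 598), (243, 44, 592), (246, 43, 586), (249, 43, 580), (252, 44, 575), (255, 44, 569), (258, 45, 563), (261, 47, 557), (264, 43, 552), (26
[... 621 characters left out ...]
 1), (339, 1), (343, 2), (347, 4), (351, 37), (355, 96), (359, 95), (363, 94), (367, 96), (371, -4)]
(304, 298, 33, 23) ((467.0319519042969, 13.197637557983398), (59.686222076416016, 36.33622360229492), 82.50131225585938)
(179, 279, 39, 26) ((500.4995422363281, 237.1907958984375), (67.24571228027344, 34.98984909057617), 76.13185119628906)
(306, 274, 34, 21) ((513.8571166992188, 8.473644256591797), (64.95809936523438, 33.807411193847656), 83.47412872314453)
(313, 246, 32, 21) ((567.5332641601562, -2.6250247955322266), (59.82300567626953, 37.40824508666992), 87.32454681396484)
(172, 239, 39, 27) ((572.5014038085938, 251.547607421875), (64.78395080566406, 34.683528900146484), 70.69221496582031)
```

```bash
python3 - <<'E'
import cv2
a=cv2.imread("pics/top0.png")[200:340,100:380];cv2.imwrite("pics/c1.png",cv2.resize(a,(800,400),interpolation=2))
E
```

```text
(no output)
```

View pics/c1.png

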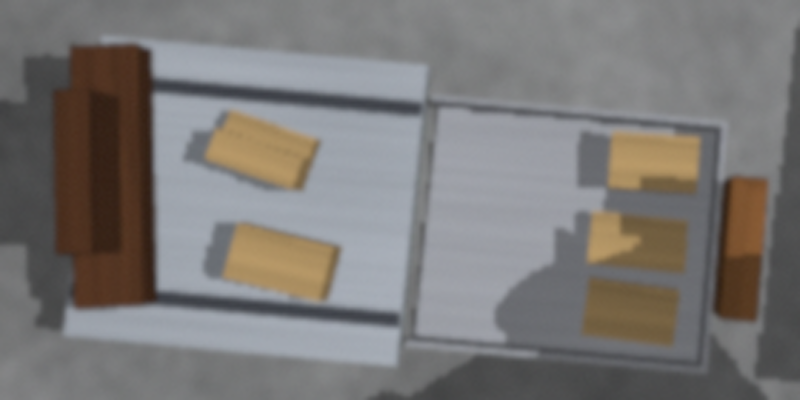

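```bash
cat >> h.py <<'E'
TH=np.radians(-5.1)   # plate/tray yaw
def Rz(a): c,s=np.cos(a),np.sin(a);return np.array([[c,-s,0],[s,c,0],[0,0,1.]])
def Rx(a): c,s=np.cos(a),np.sin(a);return np.array([[1,0,0],[0,c,-s],[0,s,c]])
PL=np.array([.5414,.268,0])
def plate(x,y,z): return PL+Rz(TH)@np.array([x,y,z])
FLIP=np.diag([1.,-1,-1]); FLIP2=np.diag([-1.,1,-1])   # tool down, relative to object frame
E
python3 - <<'E'
from h import *
print(np.round(robot.read_tcp_rot(),2))
for F in(FLIP,FLIP2):
    for p,a in(((.5559,.3505,.084),3.5),(plate(-3,-133,84)/1 if 0 else plate(-.003,-.133,.084),-5.1),((.5094,-.0564,.056),-5.1)):
        q=robot.ik(p,Rz(np.radians(a))@F);print(None if q is None else np.round(q,0))
# pour feasibility: mouth fixed at bin, various tray yaw
B=np.array([.5246,-.3008,0]);
for yaw in(-5.1,-20,-50,20,50,85,115):
  for F in(FLIP,FLIP2):
    out=[]
    for t in(0,15,30,45,60,70):
        R=Rz(np.radians(yaw))@Rx(-np.radians(t))
        m=B+Rz(np.radians(yaw))@np.array([0,-.04,0])+[0,0,.15]
        g=m+R@np.array([0,-.212,.075]);To=R@F;tcp=g+To[:,2]*.019
        q=robot.ik(tcp,To);out.append(None if q is None else np.round(q).astype(int).tolist())
    print(yaw,F[0,0],out)
E
```

```text
[[-0.93 -0.37 -0.  ]
 [-0.37  0.93  0.  ]
 [ 0.    0.   -1.  ]]
[ 49.  24. -10.   0. -56.  44.]
[ 35.  14. -25.   0. -51.  50.]
[ 16.  14. -30.   0. -46.  69.]
[  49.   24.  -10.    0.  -56. -136.]
[  35.   14.  -25.    0.  -51. -130.]
[  16.   14.  -30.    0.  -46. -111.]
-5.1 1.0 [[-33, 27, 12, 0, -75, 118], [-24, 18, -3, 16, -65, 102], [-14, 12, -18, 35, -60, 82], [-5, 9, -29, 52, -64, 61], [4, 10, -38, 63, -74, 44], [10, 13, -42, 66, -82, 34]]
-5.1 -1.0 [[-33, 27, 12, 0, -75, -62], [-24, 18, -3, 16, -65, -78], [-14, 12, -18, 35, -60, -98], [-5, 9, -29, 52, -64, -119], [4, 10, -38, 63, -74, -136], [10, 13, -42, 66, -82, -146]]
-20 1.0 [[-35, 22, 4, 0, -72, 105], [-24, 16, -7, 16, -67, 88], [-14, 12, -17, 32, -69, 70], [-4, 12, -24, 44, -75, 54], [5, 16, -28, 52, -85, 41], [10, 20, -30, 54, -92, 34]]
-20 -1.0 [[-35, 22, 4, 0, -72, -75], [-24, 16, -7, 16, -67, -92], [-14, 12, -17, 32, -69, -110], [-4, 12, -24, 44, -75, -126], [5, 16, -28, 52, -85, -139], [10, 20, -30, 54, -92, -146]]
-50 1.0 [[-35, 10, -12, 0, -67, 75], [-23, 9, -14, 14, -74, 58], [-12, 12, -13, 23, -84, 46], [-4, 1
[... 824 characters left out ...]
1, -15, -86], None, None]
85 1.0 [None, None, [-11, 12, -3, -5, -45, -171], [-14, 1, -15, -13, -29, -162], [-25, -5, -18, -44, -25, -128], [-45, -7, -20, -75, -38, -93]]
85 -1.0 [[-9, 37, 28, 0, -81, 4], [-10, 24, 12, -2, -63, 6], [-11, 12, -3, -5, -45, 9], [-14, 1, -15, -13, -29, 18], [-25, -5, -18, -44, -25, 52], [-45, -7, -20, -75, -38, 87]]
115 1.0 [[0, 30, 17, 0, -77, -155], [-5, 20, 9, -8, -66, -147], [-13, 12, 4, -21, -59, -135], [-26, 7, 1, -40, -59, -116], [-43, 6, -3, -61, -67, -93], [-55, 8, -6, -72, -76, -80]]
115 -1.0 [[0, 30, 17, 0, -77, 25], [-5, 20, 9, -8, -66, 33], [-13, 12, 4, -21, -59, 45], [-26, 7, 1, -40, -59, 64], [-43, 6, -3, -61, -67, 87], [-55, 8, -6, -72, -76, 100]]
```

```bash
python3 - <<'E'
from h import *
R=Rz(np.radians(3.5))@FLIP; p=np.array([.5559,.3505,.084])
robot.goto(p+[0,0,.12],R); print(robot.read_t())
robot.servo_line(p+[0,0,.0],speed=.15)
print(robot.read_force()); robot.move_gripper(0.0)
print(robot.read_grip_width()*88,robot.read_finger_force(),robot.read_force())
robot.servo_line(p+[0,0,.0015],speed=.05)
Rp=Rz(TH)@FLIP; z=.0855
robot.servo_line(plate(-.003,.065,z),Rp,speed=.06);print(robot.read_t())
robot.servo_line(plate(-.003,-.06,z),speed=.1)
print(robot.read_t(),robot.read_force(),robot.read_position())
pic,d=robot.grab_frame("scene");cv2.imwrite("pics/s1.png",pic[100:460,180:560,::-1])
E
```

```text
3.6667
[-0.22532846 -0.01989631  0.63498318]
21.841535870478936 29.95251774787903 [-0.58208154  0.15568174 -0.69011802]
6.4167
7.8167 [ 0.41802458  0.42368278 -2.08076537] [0.53316019 0.20891591 0.08541117]
```

View pics/s1.png

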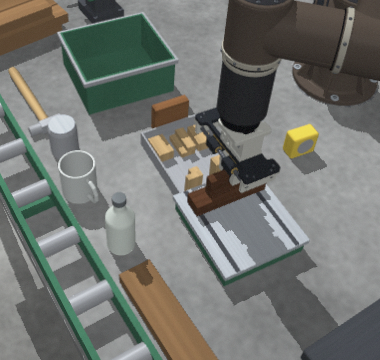

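The crop shows the scraper in the gripper at (225,190), with both offcuts just ahead of it at the tray mouth, (193,178) and (215,165). I'll continue the sweep and then set the scraper back on the plate.

```bash
python3 - <<'E'
from h import *
z=.0855
robot.servo_line(plate(-.003,-.133,z),speed=.1); print(robot.read_force())
robot.dwell(.2)
robot.servo_line(plate(-.003,.02,z),speed=.15)
robot.servo_line(plate(-.003,.02,.0842),speed=.05); print(robot.read_force())
robot.move_gripper(.7)
robot.servo_line(plate(-.003,.02,.2),speed=.2)
robot.goto(plate(.02,.16,.25),Rz(TH)@FLIP)
pic,d=robot.grab_frame("top");cv2.imwrite("pics/t2.png",cv2.resize(pic[180:360,80:400,::-1],(800,450)));np.save("top2.npy",d)
print(robot.read_t())
P=cloud("top",d);z=P[...,2]
m=np.zeros((480,640),bool);m[250:320,345:375]=1;m&=(z>.08)&(z<.105);print("grip",rect(P,m))
E
```

```text
[ 0.38416124  1.01764448 -1.88149176]
[ 0.30248198 -0.04919753 -2.33742409]
12.6417
grip (array([509.3, -56.3]), array([24.1, 89.7]), 84.8, 709)
```

View pics/t2.png

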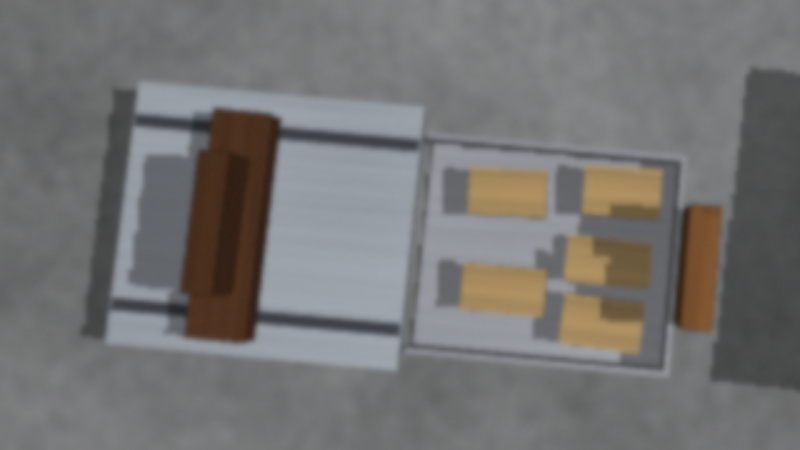

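The picture shows the scraper standing on the plate at (230,225) and all five offcuts flat in the tray, the new pair at (508,192) and (503,290). Next I'll grip the tray and lift it.

```bash
python3 - <<'E'
from h import *
g=np.array([.5093,-.0563,.056]);R=Rz(TH)@FLIP
robot.goto(g+[0,0,.13],R); robot.move_gripper(.6)
robot.servo_line(g,speed=.15); print(robot.read_force())
robot.move_gripper(0); print(robot.read_grip_width()*88,robot.read_force())
robot.servo_line(g+[0,0,.03],speed=.05)
robot.servo_line(g+[0,-.03,.16],speed=.15)
robot.dwell(.3);print(robot.read_force(),robot.read_t())
pic,d=robot.grab_frame("scene");cv2.imwrite("pics/s3.png",pic[60:420,180:560,::-1])
p2,d2=robot.grab_frame("top");cv2.imwrite("pics/t3.png",p2[...,::-1])
P=cloud("top",d2);P=(P-(g+[0,-.03,.16+.019]))@Rz(TH)  # tray axes, from grip
x,y,z=P[...,0],P[...,1],P[...,2]
for a in range(20,220,20):
    m=(abs(y-a/1000)<.01)&(abs(x)<.09)&(z<-.02)&(z>-.13)
    if m.sum()>5:print(a,m.sum(),np.round(np.percentile(z[m]*1000,[10,50,95]),1))
E
```

```text
[-0.27479274  0.02733237 -0.95689248]
23.91325674397797 [-1.39030263  1.50309716  4.6246379 ]
[-0.17824617  0.22385643 -5.08357883] 18.5583
20 138 [-73.6 -48.7 -35.8]
40 177 [-73.6 -47.7 -36.9]
60 231 [-73.3 -47.4 -36.9]
80 274 [-73.5 -47.8 -37.5]
100 316 [-74.8 -72.9 -37.1]
120 372 [-74.1 -47.6 -37.5]
140 425 [-73.8 -45.9 -37.2]
160 470 [-73.7 -46.2 -37.9]
180 403 [-74.8 -72.6 -38.1]
200 416 [-75.  -73.3 -38.3]
```

View pics/s3.png

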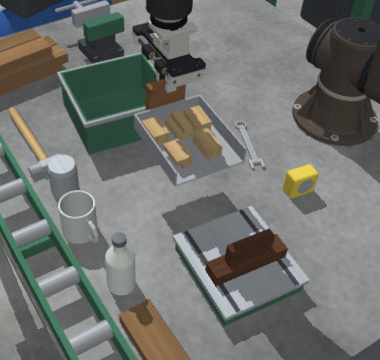

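The tray is lifted level, at (190,140) in the crop, with about 1 mm of sag and all five offcuts in it. Now I'll carry it to the bin and pour.

```bash
cat >> h.py <<'E'
M=np.array([.5246,-.3008,.155])+Rz(TH)@np.array([0,-.04,0])
def pour(t,m=M):
    R=Rz(TH)@Rx(-np.radians(t));g=m+R@np.array([0,-.212,.075]);To=R@FLIP
    return g+To[:,2]*.019,To
E
python3 - <<'E'
from h import *
p,R=pour(0); robot.servo_line(p,R,speed=.18); print(robot.read_t())
for t in(12,24,36,48,60): robot.servo_line(*pour(t),speed=.09)
robot.dwell(.6); print(robot.read_t(),robot.read_force(),np.round(robot.read_qpos()))
for n in("top","scene"):
    pic,d=robot.grab_frame(n);cv2.imwrite(f"pics/{n}4.png",pic[...,::-1])
a=cv2.imread("pics/top4.png")[180:380,340:640];b=cv2.imread("pics/scene4.png")[60:260,180:480]
cv2.imwrite("pics/p4.png",cv2.resize(np.hstack([a,b]),(800,267)))
E
```

```text
21.3917
25.2833 [-0.66046821 -0.01735902 -3.00490129] [  4.  10. -37.  63. -74.  44.]
```

View pics/p4.png

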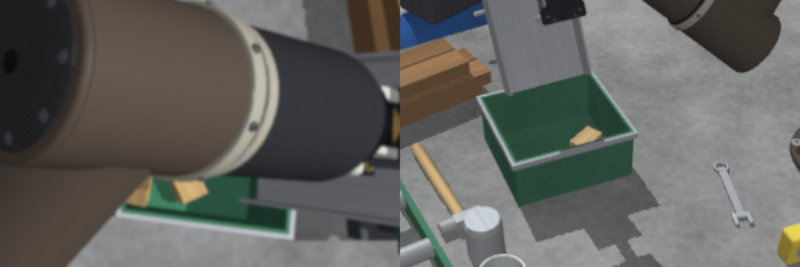

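The scene view (right half) shows the tilted tray floor empty and an offcut in the bin at (585,138). The top view shows two more at (140,190) and (190,190). I'll return the tray and then count the offcuts.

```bash
python3 - <<'E'
from h import *
for t in(30,0): robot.servo_line(*pour(t),speed=.15)
g=np.array([.5093,-.0563,.056])+Rz(TH)@np.array([0,-.008,0])
robot.servo_line(g+[0,0,.155],Rz(TH)@FLIP,speed=.2)
robot.servo_line(g+[0,0,.012],speed=.12)
robot.servo_line(g+[0,0,.0005],speed=.03); print(robot.read_force())
robot.move_gripper(.5); robot.servo_line(g+[0,0,.15],speed=.15)
q=robot.read_qpos();q[0]+=65;robot.movej(q);robot.dwell(.3)
pic,d=robot.grab_frame("top");cv2.imwrite("pics/t5.png",pic[...,::-1])
print(robot.read_t())
P=cloud("top",d);z=P[...,2]
def f(u0,v0,u1,v1,a,b):
    m=np.zeros((480,640),bool);m[v0:v1,u0:u1]=1
    m&=(z>a)&(z<b);n,l,s,_=cv2.connectedComponentsWithStats(m.astype(np.uint8));return rect(P,l==1+s[1:,4].argmax())
for a in((240,225,360,335,.03,.05),(345,250,375,320,.08,.105),(210,115,255,175,.01,.2),(295,110,355,175,.07,.1),(370,130,418,180,.075,.1)):print(f(*a))
E
```

```text
[ 0.16395129 -1.06118718 -1.70321575]
35.75
(array([518.3,  46.1]), array([199.8, 168.1]), 85.0, 770)
(array([508.3, -64.9]), array([24.4, 89.9]), 84.7, 713)
(array([769.8, 172.9]), array([54.1, 59. ]), 29.5, 1304)
(array([780.1,   5.1]), array([79. , 89.8]), 44.6, 577)
(array([ 759.7, -124.7]), array([64. , 63.3]), 6.5, 1003)
```

View pics/t5.png

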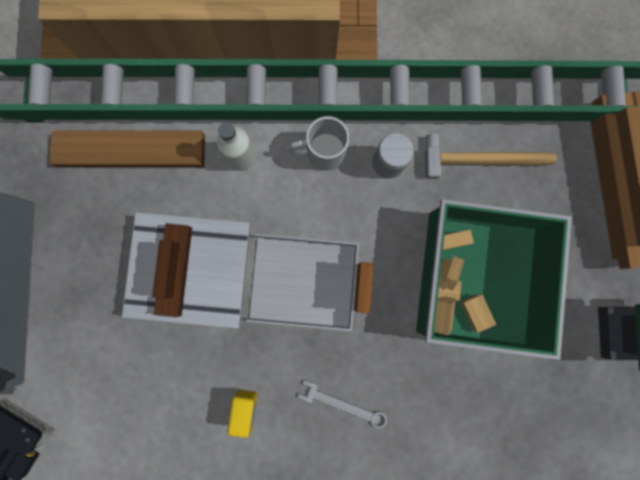

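The picture shows five offcuts in the bin, at (458,240), (455,268), (449,290), (445,315) and (480,314). The tray is empty at (303,283), the scraper is upright on the plate at (172,270), and the bystanders are where they were.

```bash
python3 -c "
from rig import robot
print(robot.job_done())"
```

```text
the job is handed in; nothing more can be done
None
```

The job is handed in: all five offcuts are in the bin, the empty tray is back level about 9 mm from where it started, the scraper stands upright on the plate, and the glue bottle, mug and tin did not move; I have not seen the judge's verdict.

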